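# Tip the truffles into the dish under the cup rack

### The job

On the café counter, pick up the steel scoop by its black handle, reach its nose in under the low cup rack and tip both gold truffles into the white dish (not the blue one), leaving the dish where it stands. Do not touch the truffles with the fingers. Then set the empty scoop back down on the counter, clear of the dish and standing level on its base.

Things in the scene. Friction and masses are not known exactly. Their poses are not given: they have to be found in the camera images.
- scoop: Loose steel scoop, 265 mm long. Origin: centre of pan's underside; x to the open nose, z up. Pan 56 mm wide, walls 34 high, floor 3 thick from x -38 to 25, then a 25 degree ramp up to the lip (x 56, z 16). Black handle: bar along x from -60 to -210, 18 wide, 22 tall, centre line z 36, small foot at x -203. Grip firmly (70 N) across y near x -120, hand leaning back 10 degrees from the nose to clear the rack.
- truffle_a: Gold ball 26 mm across, 15 g, loose in the scoop's pan, origin at its centre. Kept in by the ramp while the scoop is about level; rolls out over the lip once the nose is tipped down more than about 30 degrees (44 is sure), best with the lip 30 mm short of the dish's centre and about 60 mm above the counter.
- truffle_b: The second gold ball, 26 mm across, the same in all, also loose in the scoop's pan. Origin at its centre.
- white_dish: Loose white bowl, 124 mm across the rim, 40 high, beside a like blue one (either order, 140-200 apart). Origin: centre of underside; x points in under the rack, away from the robot; y along the rack. The rack, a fixed open shelf of dark bars with cups on it, has its front edge at dish x -40, is 110 deep, 420 long; underside 140 above the counter, cups up to 210; legs at its ends, 105+ from the dish's centre.
There are look-alikes about, which are no part of the job. Several things have the shape of the white_dish; the one meant has the colours described above.

How it is judged (in metres and radians):
On the way, in this order (a step that is already met when the one before it is completed fails the run):
1. the scoop is lifted off the counter with both truffles in it (height (world z) of scoop above 0.03 m and distance between each of truffle_a, truffle_b and scoop below 0.065 m), for 0.2 s.
2. both truffles lie in the white dish while the scoop is still held above the counter (horizontal distance between each of truffle_a, truffle_b and white_dish below 0.055 m and z of truffle_a in the frame of white_dish between 0 and 0.045 m and z of truffle_b in the frame of white_dish between 0 and 0.045 m and height (world z) of scoop above 0.03 m), for 0.1 s.
At the end, for the whole second after the job is handed in: Both truffles at rest in the white dish (within 55 mm of its axis, below the rim); the dish upright to 10 degrees, within 30 mm of its start; the scoop at rest on the counter, level to 10 degrees, its origin at least 120 mm from the dish's axis (horizontal distance between each of truffle_a, truffle_b and white_dish below 0.055 m and z of truffle_a in the frame of white_dish between 0 and 0.045 m and z of truffle_b in the frame of white_dish between 0 and 0.045 m and linear speed of each of truffle_a, truffle_b below 0.05 m/s and distance of white_dish from where it was at the start of the episode below 0.03 m and angle between each of white_dish, scoop's own z axis and vertical below 0.17 rad and height (world z) of scoop below 0.012 m and horizontal distance between scoop and white_dish above 0.12 m and linear speed of scoop below 0.03 m/s); the robot touches nothing.
It fails at once if the fingers touch a truffle (contact force between the fingers and truffle_a above 1 N or contact force between the fingers and truffle_b above 1 N).
It also fails if it takes over 58 s, if anything falls off the work surface, if the arm or the gripper's body presses on something with over 40 N, if the wrist force passes 120 N, or if a joint passes its speed limit or range.

### The arm

A 6-joint arm with a two-finger parallel gripper is mounted at the origin on the work surface. World frame = base frame: x ahead of the robot, y to its left, z up, the work surface at z = 0. Lengths are in m, angles in degrees, forces in N, time in s.
With the tool pointing down it reaches from about 0.35 to 0.875 m from the base axis. Payload 4.2 kg.
Tool frame: the origin (TCP) lies between the finger pads; the fingertips stand 25 mm ahead of it and the grasp point (between the pads) lies 6 mm ahead of it (r.tips_ahead is the distance from the TCP to the fingertips, in m); z points along the fingers, y is the direction in which the jaws open and shut (so a half turn about z gives the same grasp; the last joint's range is limited). The gripper opens to 87 mm and grips with 3 to 60 N. Pads are 19 mm wide; open, the fingers measure 117 mm over their backs; the gripper's body (75 mm by 190 mm) begins 51 mm behind the grasp point.
Start: joints at [79.847, 22.042, 0.453, 0, -68.411, -14.817], TCP at [0.264, 0.567, 0.248] pointing down, gripper open.
Joint ranges: [-179.83, 179.83], [-69.29, 118.12], [-61.27, 80.66], [-181.25, 117.63], [-171.15, -9.14], [-177.46, 177.46]. Speed limits (degrees/s): [159.86, 159.86, 180, 180, 180, 180].

### API

Orientations are given as a 3x3 rotation matrix whose columns are the frame's x, y, z axes.
In Python, from station import r, vision, finish_job gives the robot as it stands.
- The arm moves only by the shell command python3 -m jog 'ROWS'. ROWS is a JSON object of lists of equal length, an entry for each row: "rot": the turn, a rotation vector about the world's x, y, z in degrees, a list of three; "delta_pos": the shift along the world's x, y, z in mm, a list of three; "grip": the opening in per cent of the stroke, from 0 (shut) to 100 (fully open). A call has 1 to 10 rows; each row shifts and turns the commanded pose from where the row before left it; what a row does not reach is not made up. A row lasts 1/12 s, in which the tool goes at most 41.7 mm and 7.16 degrees, less where a joint would pass 70% of its speed; a pose out of reach is approached as far as the arm can. A call with a gripper value outside its range is refused whole. The fingers move at their own pace and stop on an object; the grip force is fixed at half the most. Time passes only in rows, so rows that do not move let the fingers close. It gives the time, the measured TCP pose, the force and the opening at its end, in the units of the state.
- r.sense(): the state, without advancing time (a new reading comes with each control period).
- vision.capture(name): name is "side" or "top" or "wrist"; returns a dict with "frame" (420x560x3 uint8, red, green, blue), "K" (3x3 intrinsics, pixels), "xyz" and "orientation" of the camera in the world. Camera axes: x right, y up, looking along -z (the intrinsics and any distortion apply to the point x, -y, -z); pixel columns grow to the right and rows downward; lengths in m; the calibration is good to about 2 mm. A picture is of the moment at which its call begins. There is no depth.
- finish_job(): hands the job in, once; it reports no verdict.
The state is a dict: "time_s": time; "joints": joint angles; "joint_velocities": joint speeds; "effort": joint torques, N m; "tcp_pos": TCP position; "ee_rot": TCP orientation; "wrist_force": force on the tool from outside, world axes, zero at the start; "moment": the same for the moment, N m; "gripper_width": opening from 0.0 (shut) to 1.0 (fully open).
Only numpy, scipy, OpenCV 4.12 (cv2) and the standard library are available. Lean on these libraries where they do the work, as an engineer would, in place of code of your own. Each camera call takes 0.05 s, during which the arm holds its last target. There are 200 camera calls.

## Working session

There is one attempt and no reset: what is moved stays moved. The work goes in short steps, Python scripts to look and compute and a shell command to move; the robot and the scene stay as the last step left them, time stands still between calls to the robot, and variables do not carry over. Pictures are saved under pics/ and viewed, about 8 in all and at most 12, crops included, and the job is handed in when it is done.

```bash
mkdir -p pics; ls; python3 - <<'E'
from station import r, vision
import cv2, numpy as np
for n in ("top","side"):
    c=vision.capture(n); print(n,c["K"].tolist(),np.round(c["xyz"],3),np.round(c["orientation"],3).tolist(),[k for k in c])
    cv2.imwrite(f"pics/{n}0.png",c["frame"][:,:,::-1])
print(r.sense())
E
```

```text
pics
top [[441.5978467085531, 0.0, 277.33908584104995], [0.0, 441.5978467085531, 211.24852343262955], [0.0, 0.0, 1.0]] [ 0.591 -0.003  0.947] [[-0.02, 0.996, -0.089], [-1.0, -0.018, 0.017], [0.015, 0.089, 0.996]] ['frame', 'K', 'xyz', 'orientation']
side [[416.35974468199163, 0.0, 283.0189939714385], [0.0, 416.35974468199163, 216.11323058548854], [0.0, 0.0, 1.0]] [ 0.364 -0.547  0.797] [[0.863, 0.395, -0.314], [-0.504, 0.659, -0.558], [-0.014, 0.64, 0.768]] ['frame', 'K', 'xyz', 'orientation']
{'time_s': 0.1, 'joints': array([ 7.98479685e+01,  2.20858368e+01,  3.88061782e-01, -2.67087461e-02,
       -6.84126431e+01, -1.48174022e+01]), 'joint_velocities': array([-0.07152132, -0.15174942,  0.12680258,  0.07038687,  0.01143446,
       -0.09390876]), 'effort': array([-4.92876916e-04, -3.91690063e+01,  1.87935644e+01,  4.23192412e+00,
        1.35014221e-02, -6.73154273e-05]), 'tcp_pos': array([0.26359431, 0.56614646, 0.24657392]), 'ee_rot': array([[ 9.06460557e-01, -4.22289795e-01, -7.66347567e-04],
       [-4.22290484e-01, -9.06458732e-01, -1.82054730e-03],
       [ 7.41361035e-05,  1.97387561e-03, -9.99998049e-01]]), 'wrist_force': array([-0.31441572,  0.32459537, -0.35650842]), 'moment': array([-0.00115418,  0.01847719, -0.03479904]), 'gripper_width': 1.0038975991163195}
```

View pics/top0.png

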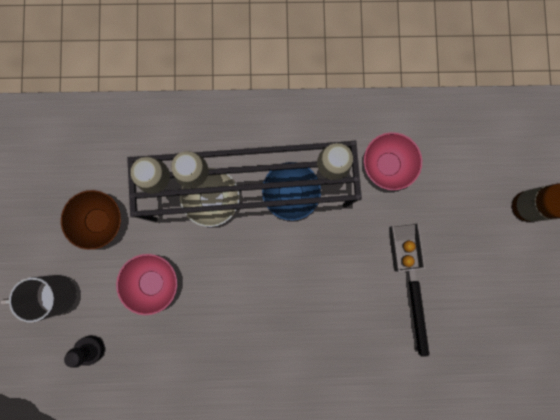

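View pics/side0.png

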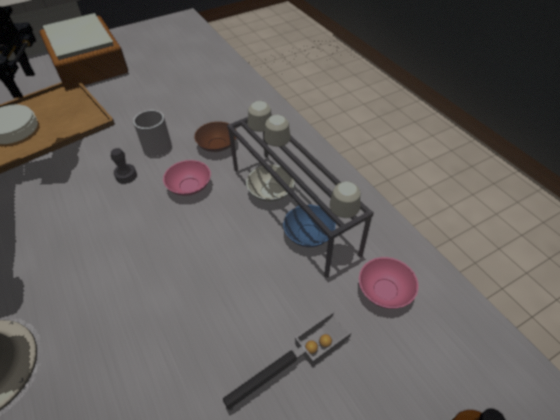

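The top view shows the white dish at about (211,197), the blue one at (292,192), and the scoop with its pan at (407,247) and handle running from (413,283) to (423,353). The side view shows the same layout. Next I measure these.

```bash
cat > h.py <<'E'
import cv2, numpy as np
def ray(c,uv,z):
    K=np.array(c["K"]);uv=np.atleast_2d(uv).astype(float)
    d=np.c_[(uv[:,0]-K[0,2])/K[0,0],-(uv[:,1]-K[1,2])/K[1,1],-np.ones(len(uv))]@np.array(c["orientation"]).T
    o=np.array(c["xyz"]); return o+d*((z-o[2])/d[:,2])[:,None]
def blob(m,box):
    x0,y0,x1,y1=box; k=np.zeros_like(m,np.uint8); k[y0:y1,x0:x1]=m[y0:y1,x0:x1]
    return k
E
python3 - <<'E'
from station import r, vision
from h import *
c=vision.capture("top"); s=vision.capture("side")
def hsv(c): return cv2.cvtColor(c["frame"],cv2.COLOR_RGB2HSV).astype(int)
def pts(m): y,x=np.nonzero(m); return np.c_[x,y].astype(np.float32)
for n,c,hb,db,bb,gb in (("top",c,(400,278,435,362),(178,165,245,232),(255,158,328,226),(385,220,425,275)),("side",s,(215,345,300,412),(238,158,300,206),(275,200,345,252),(300,315,355,365))):
    H=hsv(c); h,sa,v=H[...,0],H[...,1],H[...,2]
    p=pts(blob(v<45,hb)); 
    for z in (0.047,):
        w=ray(c,p,z)[:,:2].astype(np.float32); rc=cv2.minAreaRect(w*1000); print(n,"handle",len(p),rc, np.round(cv2.boxPoints(rc)))
    q=blob((sa>130)&(h>8)&(h<35)&(v>80),gb); nl,_,st,ce=cv2.connectedComponentsWithStats(q)
    for i in range(1,nl):
        if st[i,4]>15: print(n,"ball",st[i,4],ce[i],ray(c,ce[i],0.016))
    for nm,b,m in (("white",db,(h>18)&(h<45)&(v>110)&(sa>15)),("blue",bb,(h>95)&(h<125)&(sa>100))):
        p=pts(blob(m,b)); hull=cv2.convexHull(p)[:,0]; w=ray(c,hull,0.04)[:,:2]
        e=cv2.minEnclosingCircle((w*1000).astype(np.float32)); print(n,nm,len(p),e)
    x0,y0,x1,y1=(150,130,440,365) if n=="top" else (215,120,380,410)
    cv2.imwrite(f"pics/{n}1.png",cv2.resize(c["frame"][y0:y1,x0:x1,::-1],None,fx=2.4,fy=2.4 if n=="top" else 2,interpolation=cv2.INTER_CUBIC))
E
```

```text
top handle 869 ((450.5447998046875, -295.6962585449219), (148.92921447753906, 25.05720329284668), 4.619596481323242) [[ 375. -289.]
 [ 377. -314.]
 [ 526. -302.]
 [ 524. -277.]]
top ball 101 [409.23762376 245.95049505] [[ 0.59484487 -0.29553832  0.016     ]]
top ball 96 [408.19791667 260.85416667] [[ 0.56363151 -0.29188926  0.016     ]]
top white 578 ((710.8695068359375, 131.85350036621094), 69.69454193115234)
top blue 1841 ((714.1407470703125, -47.227394104003906), 61.01255798339844)
side handle 339 ((446.98406982421875, -304.98431396484375), (144.00729370117188, 19.827943801879883), 6.135021209716797) [[ 374. -303.]
 [ 376. -323.]
 [ 520. -307.]
 [ 518. -287.]]
side ball 86 [325.10465116 339.95348837] [[ 0.59492058 -0.29320092  0.016     ]]
side ball 83 [311.24096386 346.25301205] [[ 0.56473758 -0.29010768  0.016     ]]
side white 314 ((702.9920654296875, 120.90716552734375), 59.09000015258789)
side blue 627 ((712.865234375, -53.676177978515625), 55.16790008544922)
```

View pics/top1.png

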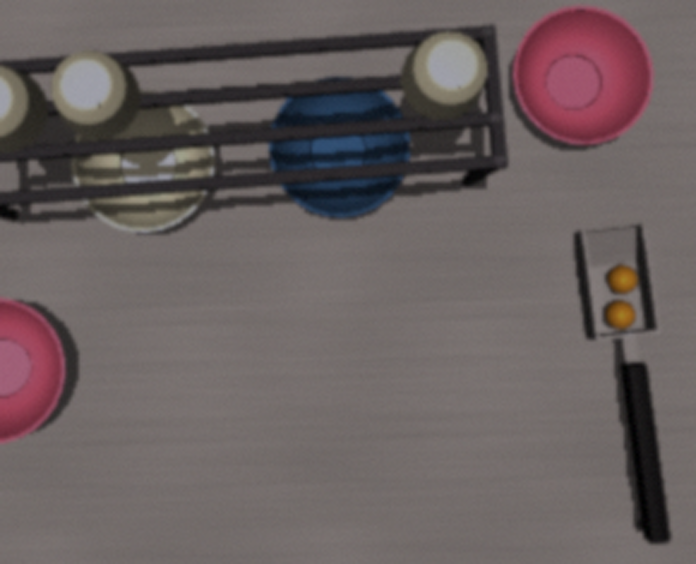

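```bash
python3 - <<'E'
from station import vision
from h import *
c=vision.capture("top"); s=vision.capture("side")
f=lambda p,z:(ray(c,np.array(p)/2.4+[150,130],z)*1000).round(0)[:,:2].tolist()
print("handle",f([(634.5,364),(656.5,541)],.047))
print("pan tops fl fr bl br",f([(577,233),(639,227),(592,336),(653,329)],.034))
print("dish rim L R B",f([(73,165),(216,165),(147,233)],.04))
print("blue L R B",f([(270,150),(411,150),(342,218)],.04))
print("rack front bar bottom edge",f([(20,205),(500,166)],.14),f([(20,205),(500,166)],.15))
cv2.imwrite("pics/s2.png",cv2.resize(s["frame"][90:420,200:400,::-1],None,fx=2.4,fy=1.8*1.0,interpolation=cv2.INTER_CUBIC)) 
# rim points of white dish: pale low-sat bright pixels
H=cv2.cvtColor(c["frame"],cv2.COLOR_RGB2HSV)
cr=c["frame"][165:232,175:245,::-1]; cv2.imwrite("pics/d.png",np.hstack([cv2.resize(cr,(560,536),interpolation=cv2.INTER_CUBIC)]))
E
```

```text
handle [[522.0, -293.0], [376.0, -304.0]]
pan tops fl fr bl br [[635.0, -252.0], [639.0, -307.0], [546.0, -262.0], [551.0, -314.0]]
dish rim L R B [[701.0, 181.0], [699.0, 58.0], [641.0, 118.0]]
blue L R B [[711.0, 12.0], [709.0, -110.0], [651.0, -49.0]]
rack front bar bottom edge [[659.0, 201.0], [682.0, -166.0]] [[658.0, 198.0], [681.0, -164.0]]
```

View pics/d.png

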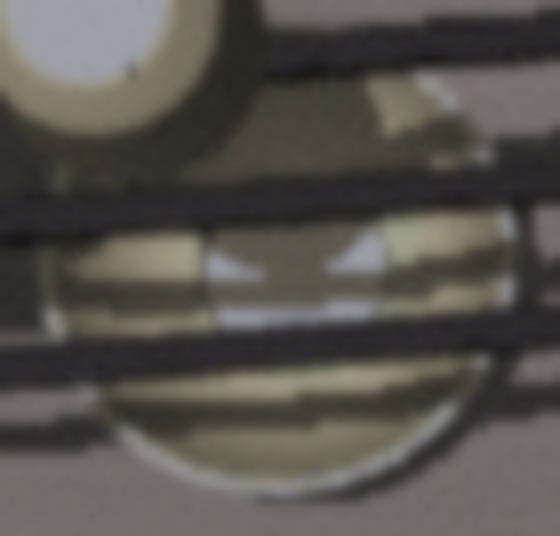

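```bash
python3 -m jog '{"delta_pos":[[8,-36,0],[8,-36,0],[8,-36,0],[8,-36,0],[8,-36,0],[8,-36,0],[8,-36,0],[8,-36,0],[8,-36,0],[8,-36,0]],"rot":[[0,0,3],[0,0,3],[0,0,3],[0,0,3],[0,0,3],[0,0,3],[0,0,3],[0,0,3],[0,0,3],[0,0,2.4]],"grip":[100,100,100,100,100,100,100,100,100,100]}'
python3 -m jog '{"delta_pos":[[7,-36,0],[7,-36,0],[7,-36,0],[7,-36,0],[7,-36,0],[7,-36,0],[7,-36,0],[7,-36,0],[7,-36,0],[7,-36,0]],"rot":[[0,0,0],[0,0,0],[0,0,0],[0,0,0],[0,0,0],[0,0,0],[0,0,0],[0,0,0],[0,0,0],[0,0,0]],"grip":[100,100,100,100,100,100,100,100,100,100]}'
python3 -m jog '{"delta_pos":[[7,-36,0],[7,-36,0],[7,-36,0],[9,-37,0],[0,0,-27],[0,0,-27],[0,0,-27],[0,0,-27],[0,0,0],[0,0,0]],"rot":[[0,0,0],[0,0,0],[0,0,0],[0,0,0],[0.2,-2.5,0],[0.2,-2.5,0],[0.2,-2.5,0],[0.2,-2.5,0],[0,0,0],[0,0,0]],"grip":[100,100,100,100,100,100,100,100,100,100]}'
cat > st.py <<'E'
from station import r, vision
import numpy as np
s=r.sense(); R=s["ee_rot"]; print(round(s["time_s"],2),"tcp",(s["tcp_pos"]*1000).round(1),"grasp",((s["tcp_pos"]+.006*R[:,2])*1000).round(1),"z",R[:,2].round(3),"y",R[:,1].round(3),"yaw",np.degrees(np.arctan2(-R[0,1]*-1,-R[1,1])).round(2),"J",s["joints"].round(0),"F",s["wrist_force"].round(1),"w",round(s["gripper_width"]*87,1))
E
python3 st.py
python3 - <<'E'
from station import vision
import cv2
c=vision.capture("wrist"); cv2.imwrite("pics/w1.png",c["frame"][:,:,::-1]); print(c["K"].tolist(),c["xyz"],c["orientation"].round(3).tolist())
E
```

```text
time_s: 1.13
tcp_pos: [0.3437, 0.2048, 0.2478]
ee_rot: [[0.997, 0.08, 0.001], [0.08, -0.997, 0.001], [0.001, -0.001, -1.0]]
wrist_force: [1.5, 0.5, 0.6]
gripper_width: 0.999
time_s: 1.97
tcp_pos: [0.4137, -0.1554, 0.2479]
ee_rot: [[0.997, 0.077, 0.001], [0.077, -0.997, 0.0], [0.001, 0.0, -1.0]]
wrist_force: [-0.2, 1.5, -0.3]
gripper_width: 0.998
time_s: 2.8
tcp_pos: [0.443, -0.2986, 0.1391]
ee_rot: [[0.982, 0.077, 0.17], [0.076, -0.997, 0.014], [0.171, -0.001, -0.985]]
wrist_force: [0.6, 0.2, 0.7]
gripper_width: 0.996
2.8 tcp [ 443.  -298.6  139.1] grasp [ 444.  -298.5  133.1] z [ 0.17   0.014 -0.985] y [ 0.077 -0.997 -0.001] yaw 4.42 J [-19.  17. -24.  -6. -41. 117.] F [0.6 0.2 0.7] w 86.7
[[322.1917017612357, 0.0, 276.1464176621753], [0.0, 322.1917017612357, 210.69478463097252], [0.0, 0.0, 1.0]] [ 0.50076863 -0.2926808   0.2875179 ] [[0.077, 0.988, 0.134], [-0.997, 0.076, 0.01], [-0.0, -0.134, 0.991]]
```

View pics/w1.png

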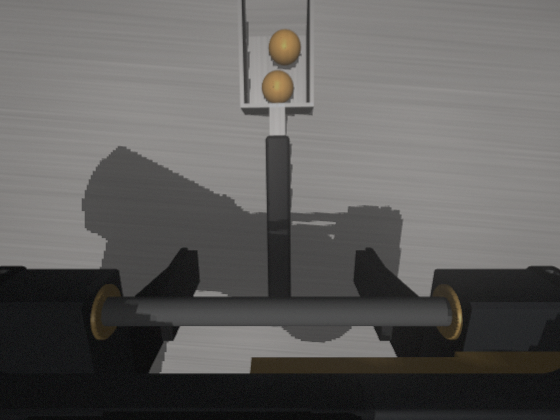

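The wrist view shows the handle upright in the image at col 278, midway between the fingers. Its front end is at row 137 and the back of the pan is at row 105.

```bash
python3 - <<'E'
from station import vision
from h import *
c=vision.capture("wrist")
print(ray(c,[(278,137),(279,285)],.047).round(4),ray(c,[(277,106)],.034).round(4))
E
```

```text
[[ 0.5247 -0.2928  0.047 ]
 [ 0.4117 -0.3025  0.047 ]] [[ 0.549  -0.2902  0.034 ]]
```

```bash
python3 -m jog '{"delta_pos":[[4,0,-20],[4,0,-20],[4,0,-20],[4,0,-20],[4,0,-17],[0,0,0],[0,0,0],[0,0,0],[0,0,0],[0,0,0]],"rot":[[0,0,0],[0,0,0],[0,0,0],[0,0,0],[0,0,0],[0,0,0],[0,0,0],[0,0,0],[0,0,0],[0,0,0]],"grip":[100,100,100,100,100,100,60,20,0,0]}'
python3 -m jog '{"delta_pos":[[0,0,0],[0,0,0],[0,0,0],[0,0,0],[0,0,0],[0,0,0],[0,0,0],[0,0,0],[0,0,0],[0,0,0]],"rot":[[0,0,0],[0,0,0],[0,0,0],[0,0,0],[0,0,0],[0,0,0],[0,0,0],[0,0,0],[0,0,0],[0,0,0]],"grip":[0,0,0,0,0,0,0,0,0,0]}'; python3 st.py
```

```text
time_s: 3.73
tcp_pos: [0.4646, -0.2987, 0.0442]
ee_rot: [[0.981, 0.078, 0.176], [0.076, -0.997, 0.013], [0.177, 0.001, -0.984]]
wrist_force: [-0.0, 1.3, 0.4]
gripper_width: 0.778
time_s: 4.57
tcp_pos: [0.4638, -0.2984, 0.0425]
ee_rot: [[0.982, 0.077, 0.173], [0.076, -0.997, 0.014], [0.174, -0.001, -0.985]]
wrist_force: [-0.2, 0.8, -0.6]
gripper_width: 0.207
4.57 tcp [ 463.8 -298.4   42.5] grasp [ 464.8 -298.3   36.6] z [ 0.173  0.014 -0.985] y [ 0.077 -0.997 -0.001] yaw 4.44 J [-18.  26. -26.  -8. -29. 119.] F [-0.2  0.8 -0.6] w 18.0
```

```bash
python3 -m jog '{"delta_pos":[[0,0,2],[0,0,4],[0,0,7],[0,0,10],[0,0,10],[0,0,10],[0,0,8],[0,0,5],[0,0,3],[0,0,1]],"rot":[[0,0,0],[0,0,0],[0,0,0],[0,0,0],[0,0,0],[0,0,0],[0,0,0],[0,0,0],[0,0,0],[0,0,0]],"grip":[0,0,0,0,0,0,0,0,0,0]}'
python3 -m jog '{"delta_pos":[[0,0,0],[0,0,0],[0,0,0],[0,0,0]],"rot":[[0,0,0],[0,0,0],[0,0,0],[0,0,0]],"grip":[0,0,0,0]}'; python3 st.py
python3 - <<'E'
from station import vision
import cv2,numpy as np
a=vision.capture("side")["frame"][250:420,180:420]; b=vision.capture("wrist")["frame"][0:340,130:430]
b=cv2.resize(b,(300,340)); a=cv2.resize(a,(480,340),interpolation=cv2.INTER_CUBIC)
cv2.imwrite("pics/lift.png",np.hstack([a,b])[:,:,::-1])
E
```

```text
time_s: 5.4
tcp_pos: [0.464, -0.2985, 0.1033]
ee_rot: [[0.982, 0.077, 0.175], [0.076, -0.997, 0.014], [0.175, -0.0, -0.985]]
wrist_force: [-0.1, 1.5, -2.4]
gripper_width: 0.203
time_s: 5.73
tcp_pos: [0.4635, -0.2983, 0.102]
ee_rot: [[0.982, 0.077, 0.173], [0.076, -0.997, 0.014], [0.173, -0.001, -0.985]]
wrist_force: [-0.3, 0.2, -1.1]
gripper_width: 0.206
5.73 tcp [ 463.5 -298.3  102. ] grasp [ 464.6 -298.3   96.1] z [ 0.173  0.014 -0.985] y [ 0.077 -0.997 -0.001] yaw 4.43 J [-18.  21. -24.  -7. -36. 117.] F [-0.3  0.2 -1.1] w 17.9
```

View pics/lift.png

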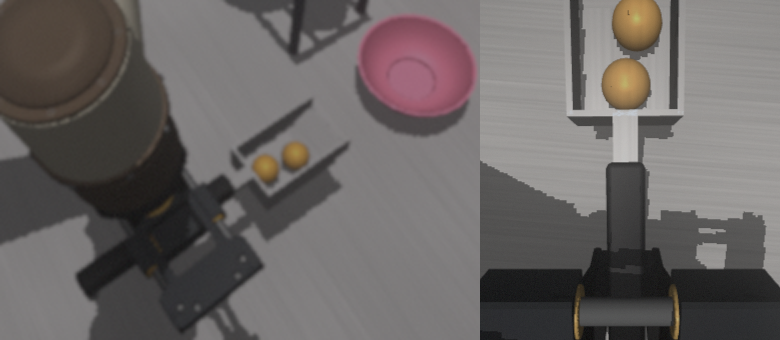

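```bash
python3 - <<'E'
from station import vision,r
from h import *
c=vision.capture("wrist");s=r.sense();g=s["tcp_pos"]+.006*s["ee_rot"][:,2]
O=np.array(c["orientation"]);K=c["K"]
yaw=np.radians(4.6);X=np.array([np.cos(yaw),np.sin(yaw),0]);Z=np.array([0,0,1.]);
for pd in(-4,0,4,8):
    t=np.radians(pd);x=X*np.cos(t)-Z*np.sin(t);z=X*np.sin(t)+Z*np.cos(t)
    for nm,p in(("handlefront",(-60,47)),("rearwalltop",(-38,34))):
        w=g+x*(p[0]+120)/1e3+z*(p[1]-36)/1e3; q=O.T@(w-c["xyz"]); print(pd,nm,K[0,2]+K[0,0]*q[0]/-q[2],K[1,2]-K[1,1]*q[1]/-q[2])
E
```

```text
-4 handlefront 279.2952662917155 161.78162558042106
-4 rearwalltop 278.94403299340996 111.26947344657167
0 handlefront 279.1989556697322 159.86013715153206
0 rearwalltop 278.83864380441497 113.2570951869046
4 handlefront 279.1082587523274 158.7020252927028
4 rearwalltop 278.7429080459432 115.940820915707
8 handlefront 279.0232881951031 158.25217474441246
8 rearwalltop 278.6563066261583 119.23385578023658
```

```bash
python3 -m jog '{"delta_pos":[[0,4,1],[0,10,2],[0,16,2],[0,20,2],[0,20,2],[0,20,2],[0,20,2],[0,20,1],[0,20,0],[0,20,0]],"rot":[[0,0,0],[0,0,0],[0,0,0],[0,0,0],[0,0,0],[0,0,0],[0,0,0],[0,0,0],[0,0,0],[0,0,0]],"grip":[0,0,0,0,0,0,0,0,0,0]}'
python3 -m jog '{"delta_pos":[[0,20,0],[0,20,0],[0,20,0],[0,20,0],[0,20,0],[0,20,0],[0,20,0],[0,20,0],[0,20,0],[0,20,0]],"rot":[[0,0,0],[0,0,0],[0,0,0],[0,0,0],[0,0,0],[0,0,0],[0,0,0],[0,0,0],[0,0,0],[0,0,0]],"grip":[0,0,0,0,0,0,0,0,0,0]}'
python3 -m jog '{"delta_pos":[[0,16,0],[0,10,0],[0,5,0],[0,2,0],[0,0,0],[0,0,0],[0,0,0],[0,0,0]],"rot":[[0,0,0],[0,0,0],[0,0,0],[0,0,0],[0,0,0],[0,0,0],[0,0,0],[0,0,0]],"grip":[0,0,0,0,0,0,0,0]}';python3 st.py
python3 - <<'E'
from station import vision
import cv2,numpy as np
a=vision.capture("side")["frame"][100:300,160:400]; b=vision.capture("wrist")["frame"][0:340,110:450]
a=cv2.resize(a,(432,340),interpolation=cv2.INTER_CUBIC)
cv2.imwrite("pics/pre.png",np.hstack([a,b])[:,:,::-1])
E
```

```text
time_s: 6.72
tcp_pos: [0.4635, -0.1268, 0.117]
ee_rot: [[0.982, 0.078, 0.174], [0.076, -0.997, 0.014], [0.175, -0.001, -0.985]]
wrist_force: [-0.6, 1.6, -1.3]
gripper_width: 0.202
time_s: 7.55
tcp_pos: [0.4632, 0.0731, 0.1169]
ee_rot: [[0.982, 0.078, 0.174], [0.076, -0.997, 0.015], [0.175, -0.001, -0.985]]
wrist_force: [0.9, 0.1, -1.9]
gripper_width: 0.204
time_s: 8.22
tcp_pos: [0.4637, 0.104, 0.1165]
ee_rot: [[0.982, 0.076, 0.174], [0.075, -0.997, 0.014], [0.174, -0.0, -0.985]]
wrist_force: [0.2, 0.6, -1.8]
gripper_width: 0.202
8.22 tcp [463.7 104.  116.5] grasp [464.8 104.1 110.6] z [ 0.174  0.014 -0.985] y [ 0.076 -0.997 -0.   ] yaw 4.37 J [ 35.  12. -41.  11. -29.  50.] F [ 0.2  0.6 -1.8] w 17.6
```

View pics/pre.png

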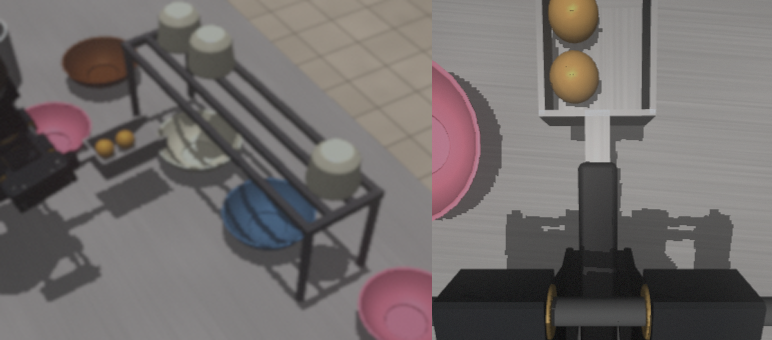

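```bash
python3 - <<'E'
import numpy as np
from station import r
s=r.sense();t0=s["tcp_pos"]*1e3;yaw=np.radians(4.4);u=np.array([np.cos(yaw),np.sin(yaw),0]);Z=np.array([0,0,1.])
def tcp(th,lip):
    x=u*np.cos(th)-Z*np.sin(th);z=u*np.sin(th)+Z*np.cos(th)
    g=lip-176*x+20*z; a=np.radians(10); tz=x*np.sin(a)-z*np.cos(a)
    return g-6*tz
prev=t0
for i in range(0,11):
    p=tcp(np.radians(4.4*i),np.array([672,115,90-2.8*i])); print(i,(p-prev).round(1),p.round(1)); prev=p
E
```

```text
0 [31.7 -2.7 -0.6] [495.5 101.4 115.9]
1 [ 2.5  0.2 10.7] [498.  101.6 126.6]
2 [ 3.5  0.3 10.5] [501.5 101.9 137.1]
3 [ 4.5  0.3 10.2] [506.  102.2 147.3]
4 [5.5 0.4 9.8] [511.6 102.7 157. ]
5 [6.5 0.5 9.3] [518.  103.2 166.3]
6 [7.4 0.6 8.8] [525.4 103.7 175.1]
7 [8.2 0.6 8.2] [533.6 104.4 183.3]
8 [9.  0.7 7.5] [542.6 105.  190.8]
9 [9.8 0.8 6.8] [552.5 105.8 197.6]
10 [10.5  0.8  6. ] [563.  106.6 203.6]
```

```bash
python3 -m jog '{"delta_pos":[[2,-0.2,0],[5,-0.5,0],[7,-0.5,0],[7,-0.5,0],[6,-0.5,0],[3,-0.5,0],[2,0,0],[0,0,0],[0,0,0],[0,0,0]],"rot":[[0,0,0],[0,0,0],[0,0,0],[0,0,0],[0,0,0],[0,0,0],[0,0,0],[0,0,0],[0,0,0],[0,0,0]],"grip":[0,0,0,0,0,0,0,0,0,0]}'
python3 -m jog '{"delta_pos":[[2.5,0.2,10.7],[3.5,0.3,10.5],[4.5,0.3,10.2],[5.5,0.4,9.8],[6.5,0.5,9.3],[7.4,0.6,8.8],[8.2,0.6,8.2],[9,0.7,7.5],[9.8,0.8,6.8],[10.5,0.8,6]],"rot":[[-0.34,4.39,0],[-0.34,4.39,0],[-0.34,4.39,0],[-0.34,4.39,0],[-0.34,4.39,0],[-0.34,4.39,0],[-0.34,4.39,0],[-0.34,4.39,0],[-0.34,4.39,0],[-0.34,4.39,0]],"grip":[0,0,0,0,0,0,0,0,0,0]}'
python3 -m jog '{"delta_pos":[[0,0,0],[0,0,0],[0,0,0],[0,0,0],[0,0,0],[0,0,0],[0,0,0],[0,0,0]],"rot":[[0,0,0],[0,0,0],[0,0,0],[0,0,0],[0,0,0],[0,0,0],[0,0,0],[0,0,0]],"grip":[0,0,0,0,0,0,0,0]}';python3 st.py
python3 - <<'E'
from station import vision
import cv2,numpy as np
a=vision.capture("side")["frame"][100:300,160:400]; b=vision.capture("top")["frame"][140:310,140:310]
a=cv2.resize(a,(432,360),interpolation=cv2.INTER_CUBIC);b=cv2.resize(b,(360,360),interpolation=cv2.INTER_CUBIC)
cv2.imwrite("pics/tip.png",np.hstack([a,b])[:,:,::-1])
E
```

```text
time_s: 9.15
tcp_pos: [0.4955, 0.1017, 0.1164]
ee_rot: [[0.982, 0.077, 0.173], [0.076, -0.997, 0.014], [0.174, -0.0, -0.985]]
wrist_force: [-0.6, 0.2, -2.9]
gripper_width: 0.202
time_s: 9.98
tcp_pos: [0.564, 0.1073, 0.2051]
ee_rot: [[0.826, 0.077, -0.559], [0.065, -0.997, -0.042], [-0.56, -0.001, -0.828]]
wrist_force: [0.3, 0.4, -1.4]
gripper_width: 0.205
time_s: 10.65
tcp_pos: [0.563, 0.1071, 0.2048]
ee_rot: [[0.827, 0.077, -0.557], [0.064, -0.997, -0.043], [-0.558, -0.001, -0.83]]
wrist_force: [-0.2, -0.7, -0.9]
gripper_width: 0.205
10.65 tcp [563.  107.1 204.8] grasp [559.6 106.9 199.9] z [-0.557 -0.043 -0.83 ] y [ 0.077 -0.997 -0.001] yaw 4.43 J [  22.   36.   14.  -10. -101.   74.] F [-0.2 -0.7 -0.9] w 17.8
```

View pics/tip.png

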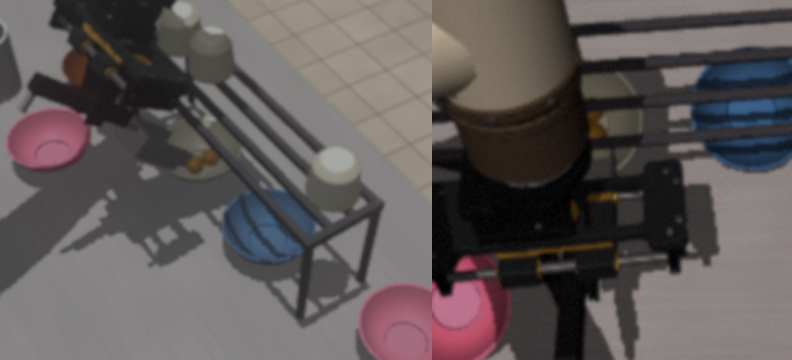

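Both truffles are in the white dish: side crop (195,163) and (210,157). I'll reverse out along the same path and carry the scoop back to its original, clear spot.

```bash
python3 -m jog '{"delta_pos":[[-10.5,-0.8,-6],[-9.8,-0.8,-6.8],[-9,-0.7,-7.5],[-8.2,-0.6,-8.2],[-7.4,-0.6,-8.8],[-6.5,-0.5,-9.3],[-5.5,-0.4,-9.8],[-4.5,-0.3,-10.2],[-3.5,-0.3,-10.5],[-2.5,-0.2,-10.7]],"rot":[[0.34,-4.39,0],[0.34,-4.39,0],[0.34,-4.39,0],[0.34,-4.39,0],[0.34,-4.39,0],[0.34,-4.39,0],[0.34,-4.39,0],[0.34,-4.39,0],[0.34,-4.39,0],[0.34,-4.39,0]],"grip":[0,0,0,0,0,0,0,0,0,0]}'
python3 -m jog '{"delta_pos":[[-5,0,0],[-9,0,0],[-9,0,0],[-9,0,0],[0,-10,0],[0,-20,0],[0,-20,0],[0,-20,0],[0,-20,0],[0,-20,0]],"rot":[[0,0,0],[0,0,0],[0,0,0],[0,0,0],[0,0,0],[0,0,0],[0,0,0],[0,0,0],[0,0,0],[0,0,0]],"grip":[0,0,0,0,0,0,0,0,0,0]}'
python3 -m jog '{"delta_pos":[[0,-20,0],[0,-20,0],[0,-20,0],[0,-20,0],[0,-20,0],[0,-20,0],[0,-20,0],[0,-20,0],[0,-20,0],[0,-20,0]],"rot":[[0,0,0],[0,0,0],[0,0,0],[0,0,0],[0,0,0],[0,0,0],[0,0,0],[0,0,0],[0,0,0],[0,0,0]],"grip":[0,0,0,0,0,0,0,0,0,0]}'
python3 -m jog '{"delta_pos":[[0,-20,0],[0,-20,0],[0,-20,0],[0,-15,0],[0,-10,0],[0,-5,0],[0,0,0],[0,0,0],[0,0,0],[0,0,0]],"rot":[[0,0,0],[0,0,0],[0,0,0],[0,0,0],[0,0,0],[0,0,0],[0,0,0],[0,0,0],[0,0,0],[0,0,0]],"grip":[0,0,0,0,0,0,0,0,0,0]}'; python3 st.py
python3 - <<'E'
from station import vision
import cv2,numpy as np
a=vision.capture("side")["frame"][130:400,180:400]; b=vision.capture("wrist")["frame"][0:340,110:450]
a=cv2.resize(a,(418,513),interpolation=cv2.INTER_CUBIC);b=cv2.copyMakeBorder(b,0,173,0,0,cv2.BORDER_CONSTANT)
cv2.imwrite("pics/back.png",np.hstack([a,b])[:,:,::-1])
E
```

```text
time_s: 11.58
tcp_pos: [0.4957, 0.1023, 0.1172]
ee_rot: [[0.981, 0.078, 0.178], [0.076, -0.997, 0.016], [0.179, -0.002, -0.984]]
wrist_force: [0.6, -1.2, -2.2]
gripper_width: 0.201
time_s: 12.42
tcp_pos: [0.4648, -0.0084, 0.1176]
ee_rot: [[0.982, 0.077, 0.175], [0.076, -0.997, 0.015], [0.176, -0.001, -0.984]]
wrist_force: [-0.2, -0.1, -1.2]
gripper_width: 0.198
time_s: 13.25
tcp_pos: [0.4649, -0.2091, 0.1175]
ee_rot: [[0.982, 0.077, 0.175], [0.076, -0.997, 0.014], [0.176, -0.001, -0.984]]
wrist_force: [1.8, 0.1, -0.9]
gripper_width: 0.207
time_s: 14.08
tcp_pos: [0.4638, -0.2973, 0.1166]
ee_rot: [[0.982, 0.078, 0.173], [0.077, -0.997, 0.014], [0.174, -0.001, -0.985]]
wrist_force: [0.1, -0.4, -0.7]
gripper_width: 0.204
14.08 tcp [ 463.8 -297.3  116.6] grasp [ 464.9 -297.3  110.7] z [ 0.173  0.014 -0.985] y [ 0.078 -0.997 -0.001] yaw 4.5 J [-18.  20. -23.  -6. -38. 117.] F [ 0.1 -0.4 -0.7] w 17.8
```

View pics/back.png

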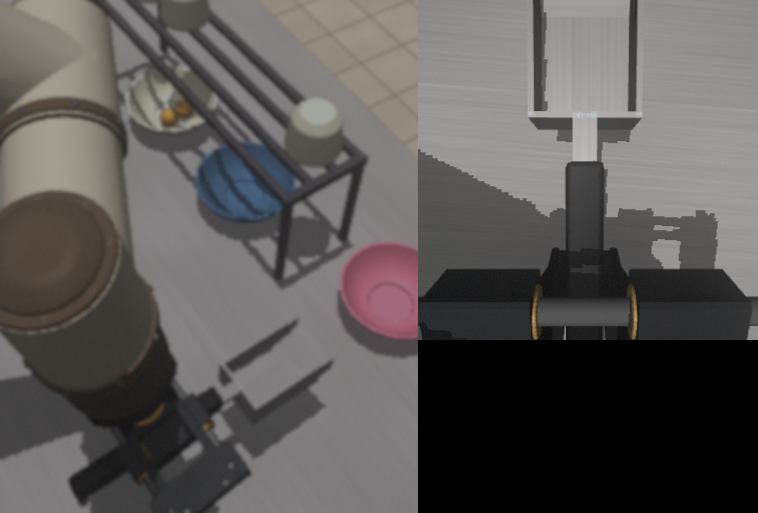

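The pan is empty, and it sits at the same place in the wrist view as before, so it hasn't slipped. Both truffles lie in the dish. Now I lower it.

```bash
python3 -m jog '{"delta_pos":[[0,0,-5],[0,0,-12],[0,0,-15],[0,0,-15],[0,0,-12],[0,0,-7],[0,0,-3],[0,0,-2],[0,0,-2],[0,0,0]],"rot":[[0,0,0],[0,0,0],[0,0,0],[0,0,0],[0,0,0],[0,0,0],[0,0,0],[0,0,0],[0,0,0],[0,0,0]],"grip":[0,0,0,0,0,0,0,0,0,0]}'
python3 -m jog '{"delta_pos":[[0,0,-0.5],[0,0,-0.5],[0,0,0],[0,0,0]],"rot":[[0,0,0],[0,0,0],[0,0,0],[0,0,0]],"grip":[0,0,0,0]}'; python3 st.py
```

```text
time_s: 15.02
tcp_pos: [0.4645, -0.2984, 0.0442]
ee_rot: [[0.981, 0.077, 0.175], [0.076, -0.997, 0.013], [0.176, 0.0, -0.984]]
wrist_force: [-0.6, 0.6, 1.0]
gripper_width: 0.204
time_s: 15.35
tcp_pos: [0.4642, -0.2983, 0.043]
ee_rot: [[0.982, 0.077, 0.175], [0.076, -0.997, 0.013], [0.175, 0.0, -0.985]]
wrist_force: [-0.3, -0.7, 1.4]
gripper_width: 0.202
15.35 tcp [ 464.2 -298.3   43. ] grasp [ 465.3 -298.2   37.1] z [ 0.175  0.013 -0.985] y [ 0.077 -0.997  0.   ] yaw 4.43 J [-18.  26. -26.  -8. -29. 119.] F [-0.3 -0.7  1.4] w 17.6
```

```bash
python3 -m jog '{"delta_pos":[[0,0,-0.5],[0,0,0],[0,0,0],[0,0,0],[0,0,0],[0,0,0],[0,0,0],[0,0,0],[0,0,0],[0,0,0]],"rot":[[0,0,0],[0,0,0],[0,0,0],[0,0,0],[0,0,0],[0,0,0],[0,0,0],[0,0,0],[0,0,0],[0,0,0]],"grip":[0,22,26,32,45,60,80,100,100,100]}'
python3 -m jog '{"delta_pos":[[0,0,0],[0,0,0],[0,0,0],[-1,0,5],[-2,0,12],[-3,0,18],[-4,0,22],[-5,0,28],[-5,0,28],[-5,0,28]],"rot":[[0,0,0],[0,0,0],[0,0,0],[0,0,0],[0,0,0],[0,0,0],[0,0,0],[0,0,0],[0,0,0],[0,0,0]],"grip":[100,100,100,100,100,100,100,100,100,100]}'
python3 -m jog '{"delta_pos":[[-25,0,20],[-30,0,10],[-30,0,0],[0,0,0],[0,0,0],[0,0,0],[0,0,0],[0,0,0]],"rot":[[0,0,0],[0,0,0],[0,0,0],[0,0,0],[0,0,0],[0,0,0],[0,0,0],[0,0,0]],"grip":[100,100,100,100,100,100,100,100]}'
python3 st.py
python3 - <<'E'
from station import vision
import cv2,numpy as np
from h import *
t=vision.capture("top")
a=vision.capture("side")["frame"][130:420,180:400]; b=t["frame"][140:370,150:440]
a=cv2.resize(a,(374,493),interpolation=cv2.INTER_CUBIC);b=cv2.resize(b,(420,333),interpolation=cv2.INTER_CUBIC);b=cv2.copyMakeBorder(b,0,160,0,0,cv2.BORDER_CONSTANT)
cv2.imwrite("pics/end.png",np.hstack([a,b])[:,:,::-1])
h=cv2.cvtColor(t["frame"],cv2.COLOR_RGB2HSV)
m=blob((h[...,1]>130)&(h[...,0]>8)&(h[...,0]<35)&(h[...,2]>60),(175,165,245,232)); y,x=np.nonzero(m)
print("truffle px mean",len(x),ray(t,[(x.mean(),y.mean())],.02).round(3))
E
```

```text
time_s: 16.18
tcp_pos: [0.4638, -0.2981, 0.042]
ee_rot: [[0.982, 0.077, 0.174], [0.076, -0.997, 0.014], [0.174, -0.0, -0.985]]
wrist_force: [-0.4, -0.8, -0.4]
gripper_width: 0.687
time_s: 17.02
tcp_pos: [0.4381, -0.298, 0.1846]
ee_rot: [[0.982, 0.077, 0.173], [0.076, -0.997, 0.014], [0.174, -0.0, -0.985]]
wrist_force: [0.4, -0.3, -0.4]
gripper_width: 1.001
time_s: 17.68
tcp_pos: [0.3545, -0.2981, 0.2128]
ee_rot: [[0.982, 0.078, 0.173], [0.077, -0.997, 0.014], [0.174, -0.001, -0.985]]
wrist_force: [-0.0, -0.4, 0.0]
gripper_width: 0.997
17.68 tcp [ 354.5 -298.1  212.8] grasp [ 355.6 -298.   206.9] z [ 0.173  0.014 -0.985] y [ 0.078 -0.997 -0.001] yaw 4.47 J [-23.   5. -26.  -6. -50. 121.] F [-0.  -0.4  0. ] w 86.8
truffle px mean 90 [[0.7  0.11 0.02]]
```

View pics/end.png

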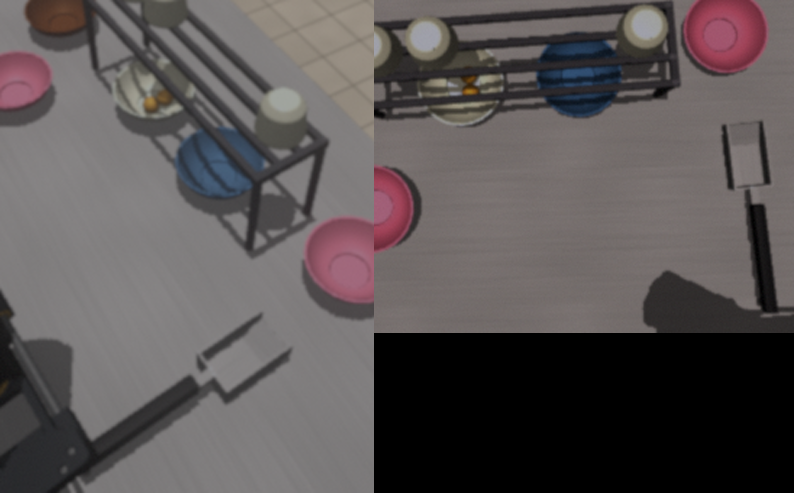

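Both truffles are in the white dish, around (0.70, 0.11). The dish hasn't visibly moved, the scoop lies level on the counter, and the hand is clear.

```bash
python3 -c "
from station import finish_job
print(finish_job())"
```

```text
the job is handed in; nothing more can be done
None
```

I gripped the scoop by its handle, carried it level to the white dish and tipped it 44° with the nose under the rack, which sent both truffles into the dish. I then backed out the same way, set the empty scoop down where it had stood and handed in the job at about 18 s; no verdict came back.

- **Truffles and dish:** the last images show both truffles in the white dish, around (0.70, 0.11), about 10 mm from where I measured the dish's centre. The dish looked unmoved; I judged that by eye and did not measure it again.
- **Scoop:** it looked level on the counter, empty, about 0.4 m from the dish. Comparing the wrist view before and after the tip showed no slip in the grip.
- **Robot:** the gripper was open and clear of everything, with wrist force near zero.
- **Departure from the task:** the grip force is fixed at 30 N, so I could not use the 70 N suggested.

No check failed or disagreed.

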